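# Set the fume duct's slide gate half open and lock it with its thumbwheel

## Robot

A 6-joint arm with a two-finger parallel gripper is mounted at the origin on the work surface. World frame = base frame: x ahead of the robot, y to its left, z up, the work surface at z = 0. Lengths are in m, angles in rad, forces in N, time in s.
With the tool pointing down it reaches from about 0.35 to 0.775 m from the base axis. Payload 5.5 kg.
Tool frame: the origin (TCP) lies between the finger pads; the fingertips stand 17 mm ahead of it and the grasp point (between the pads) lies 2 mm behind it (env.finger_overhang is the distance from the TCP to the fingertips, in m); z points along the fingers, y is the line along which they close (so a half turn about z gives the same grasp; the last joint's range is limited). The gripper opens to 85 mm and grips with 20 to 120 N. Pads are 22 mm wide; open, the fingers measure 114 mm over their backs; the gripper's body (76 mm by 85 mm) begins 54 mm behind the grasp point. The pads swing forward as they close: fully open they stand 13 mm farther back than shut.
Start: joints at [0.98, 0.313, 0.046, 1.304, 0, 1.431], TCP at [0.251, 0.518, 0.248] pointing down, gripper open.
Joint ranges: [-2.76, 2.76], [-0.86, 1.69], [-1.03, 1.26], [-2.2, 2.34], [-1.47, 1.5], [-3.14, 3.14]. Speed limits (rad/s): [2.57, 2.57, 3.14, 3.14, 3.14, 3.14].

## Interface

Orientations are given as a unit quaternion [w, x, y, z].
In Python, from workcell import env gives the robot as it stands. The module is installed in compiled form; this text tells all that it offers.
- The arm moves only by the shell command python3 -m pendant 'ROWS' [FORCE]. ROWS is JSON, a list of rows, each a list of 5 numbers: the gripper's target within -1 to 1 (fully open at 1, half-way at 0, shut at -1), then the shift along the tool's x, y, z in m, then the turn about the tool's z in rad. A call has 1 to 8 rows; each row shifts and turns the commanded pose from where the row before left it, along the tool's axes as they then stand; what a row does not reach is not made up. A row lasts 1/8 s, in which the tool goes at most 62.5 mm and 10.7 degrees, less where a joint would pass 70% of its speed; a pose out of reach is approached as far as the arm can. A call with a gripper value outside its range is refused whole. The fingers move at their own pace and stop on an object; FORCE is the grip in N (left out, the last holds). Time passes only in rows, so rows that do not move let the fingers close. It gives the time, the measured TCP pose, the force, the opening and the grip force at its end, in the units of the state.
- env.get_state(): the state, without advancing time (a new reading comes with each control period).
- env.read_camera(name): name is "scene" or "top" or "wrist"; returns the picture (384x512x3 uint8, red, green, blue); there is no depth.
- env.calibration(name): a dict with "K" (3x3 intrinsics, pixels), "distortion" ([k1, k2, p1, p2, k3] as OpenCV has them; the pictures are not rectified), "T" (4x4, takes a point from camera to world coordinates); the wrist camera has in their place "tool_from_camera" (4x4, takes a point from camera to tool coordinates, whose origin is the TCP and whose axes are the flange's). Camera axes: x right, y down, z forward; pixel columns grow to the right and rows downward; lengths in m; the calibration is good to about 2 mm. A picture is of the moment at which its call begins: read the wrist's pose just before it. calibration takes no time and is no camera call.
- env.hand_in(): hands the job in; it is judged then, once.
Trained networks look in the newest picture that a camera, given by its name, has taken for a name from the list of things; names that differ only in an ending like _2 or _b are one class to them, and where a whole thing is asked for, a point or a joint stands for the part that bears it (a point fixed in the world has none). Each returns a list of dicts, best first, with "score" (0 to 1); they miss things now and then, are a little off and sometimes report something else, mostly with a low value. They report only what shows in the picture. A call takes as long as a camera call.
- env.recognise(camera, label): "centre" ([column, row] in pixels, amid what is visible of it).
The state is a dict: "clock": time; "joint_pos": joint angles; "qvel": joint speeds; "tau": joint torques, N m; "tcp_pos": TCP position; "orientation": TCP orientation; "wrist_force": force on the tool from outside, world axes, zero at the start; "ft_torque": the same for the moment, N m; "finger_gap": finger opening in m; "grip_force": force on a finger pad.
Only numpy, scipy, OpenCV 4.12 (cv2) and the standard library are available. Lean on these libraries where they do the work, as an engineer would, in place of code of your own. Each camera call takes 0.05 s, during which the arm holds its last target. There are 200 camera calls.

## Task

Pull the stiff slide gate of the fume duct out to half open, 40 mm out from fully shut, and let go of it. Then feel for the rim of the small recessed thumbwheel in the top of the gate frame and roll it with a fingertip, rim away from the pull bar, stroke after stroke, until it is tight and clamps the gate there; a finger's pressure is enough, do not bear down hard on the wheel. Leave the things lying around where they are.

Things in the scene. Friction and masses are not known exactly. Their poses are not given: they have to be found in the camera images.
- gate: Slide gate (blast gate) bolted to the bench in a fume duct. Origin on the bench under the frame's middle; z up, y along the duct, -x the way the blade pulls out. Cast aluminium frame 140 mm (x) by 29 mm (y), top 155 mm above the bench, on a foot plate 170 x 130 mm. Duct axis 85 mm up: to +y a 78 mm duct with a 136 mm hood ending at y = 165 mm; to -y an 80 mm black hose.
- mouth (a point): Middle of the frame's front face (gate x = -70 mm), 125 mm above the bench, where the blade comes out towards -x. Axes as the gate. The blade is a 3 mm upright steel plate with three punched dots near its upper edge; the middle dot stands at this face when the gate is half open, the others at a quarter and three quarters.
- blade (a joint): How far the gate blade is pulled out, m: 0 fully shut, 0.04 half open, 0.08 fully open; grows as the blade moves along the gate's -x. It starts at 0 to 0.012. Stiff: sliding friction of about 13 N; it stays where it is left.
- pull_bar (a point): Centre of the blade's pull: a level round edge 12 mm thick, 64 mm long along the gate's y, 125 mm above the bench, on top of the blade's upright 3 mm end flange. Shut, it stands 62 mm in front of the frame's face. Behind it the blade is a neck only 85 mm high, so a finger fits down behind the bar: grip from above, closing along the gate's x. Axes as the gate.
- lockwheel (a joint): Turn of the locking thumbwheel, rad: 0 slack; grows as the top of its rim moves along the gate's +x (away from the pull bar). Drag about 2.5 N at the rim; from 1.2 rad its screw clamps the blade and the drag rises to 4 N at 2.2 rad, 5 N at the stop at 2.6 rad. Tight is beyond 2.1 rad. Starts slack (below 0.6), stays where left; when tight it takes some 25 N to shift the blade.
- wheel_top (a point): Nominal top of the thumbwheel's rim, 161 mm above the bench, 40 mm behind the frame's front face; axes as the gate. The true rim lies up to 2.5 mm higher or lower (pin set in a slotted hole), so find it by touch: 3.5 to 8.5 mm of rim stands above the frame's top. Knurled steel, 30 mm diameter, 9 mm wide, axis along gate y, in a 32 x 13 mm slot. 8 to 15 N of pressure rolls it; over 35 N is forcing.
- coupon: Bystander in front of the hood: loose dark steel plate 150 x 150 x 8 mm with a tube of 90 mm diameter and 45 mm height welded on its middle. Origin: centre of its underside.
- bracket: Bystander: loose dark steel angle, 140 mm long (y), foot 80 mm (x), 80 mm high, upright leg at +x. Origin: centre of its underside.
- brush: Bystander: loose wire brush with a wooden handle, 270 mm long (x), 30 mm wide, 34 mm high. Origin: centre of its underside.

How it is judged:
On the way, in this order (a step that is already met when the one before it is completed fails the run):
1. the gate is pulled out to half open (40 mm, within 4 mm) and let go, with the thumbwheel still slack (value of joint blade between 0.036 and 0.044 m and contact force between the fingers and blade below 0.5 N and value of joint lockwheel below 1 rad), for 0.2 s.
2. the thumbwheel is rolled tight (beyond 2.1 rad) with the gate at half open (value of joint lockwheel above 2.1 rad and value of joint blade between 0.036 and 0.044 m), for 0.2 s.
At the end, for the whole second after the job is handed in: The gate stands at half open, pulled out 40 mm from shut within 4 mm, at rest, and its thumbwheel is tight, turned beyond 2.1 rad of its 2.6 rad (all of step 2 and velocity of joint blade below 0.005 m/s); the robot touches nothing.
It fails at once if the thumbwheel is pressed with more than 35 N (contact force between anything else and lockwheel above 35 N).
It fails at once if a bystander (coupon, bracket or brush) is moved by more than 15 mm (distance of any of coupon, bracket, brush from where it was at the start of the episode above 0.015 m).
It also fails if it takes over 48 s, if anything falls off the work surface, if the arm or the gripper's body presses on something with over 40 N, if the wrist force passes 120 N, or if a joint passes its speed limit or range.

## Working session

There is one attempt and no reset: what is moved stays moved. The work goes in short steps, Python scripts to look and compute and a shell command to move; the robot and the scene stay as the last step left them, time stands still between calls to the robot, and variables do not carry over. Pictures are saved under pics/ and viewed, at most 10 in all, crops included, and the job is handed in when it is done.

```bash
mkdir -p pics; cat > h.py <<'E'
from workcell import env
import numpy as np, cv2
from scipy.spatial.transform import Rotation as R
def ray(cam,uv):
    c=env.calibration(cam)
    p=cv2.undistortPoints(np.array([[uv]],float),np.array(c["K"],float),np.array(c["distortion"],float))[0,0]
    T=np.array(c["T"]) if "T" in c else toolT()@np.array(c["tool_from_camera"])
    return T[:3,3],T[:3,:3]@np.array([p[0],p[1],1])
def toolT():
    s=env.get_state();T=np.eye(4);q=s["orientation"];T[:3,:3]=R.from_quat([q[1],q[2],q[3],q[0]]).as_matrix();T[:3,3]=s["tcp_pos"];return T
def atz(cam,uv,z):
    o,d=ray(cam,uv);return o+d*(z-o[2])/d[2]
def proj(cam,P):
    c=env.calibration(cam);T=np.array(c["T"]) if "T" in c else toolT()@np.array(c["tool_from_camera"])
    Ti=np.linalg.inv(T);return cv2.projectPoints(np.atleast_2d(np.array(P,float)),cv2.Rodrigues(Ti[:3,:3])[0],Ti[:3,3],np.array(c["K"],float),np.array(c["distortion"],float))[0][:,0]
def save(cam,name):
    im=env.read_camera(cam);cv2.imwrite(f"pics/{name}.png",im[:,:,::-1]);return im
E
python3 - <<'E'
from h import *
np.set_printoptions(precision=4,suppress=True)
print(toolT(),env.get_state()["clock"],env.finger_overhang)
a=save("scene","s0");b=save("top","t0")
for cam in("top","scene"):
  for l,z in(("gate",.1),("mouth",.125),("pull_bar",.125),("wheel_top",.161),("lockwheel",.161),("blade",.1),("coupon",.02),("bracket",.04),("brush",.02)):
    r=env.recognise(cam,l)
    print(cam,l,[(np.round(x["centre"]),round(x["score"],2),atz(cam,x["centre"],z)[:2]) for x in r[:2]])
cv2.imwrite("pics/both.png",cv2.resize(np.hstack([a,b])[:,:,::-1],(800,300)))
E
```

```text
[[-0.9001  0.4357 -0.001   0.2503]
 [ 0.4357  0.9001 -0.0015  0.5172]
 [ 0.0003 -0.0018 -1.      0.2474]
 [ 0.      0.      0.      1.    ]] 0.0 0.017
top gate [(array([242., 140.]), 0.59, array([0.6441, 0.0119]))]
top mouth [(array([242., 139.]), 0.6, array([0.6393, 0.0132]))]
top pull_bar [(array([229., 193.]), 0.75, array([0.488 , 0.0489]))]
top wheel_top []
top lockwheel []
top blade [(array([282., 201.]), 0.6, array([ 0.4685, -0.0985])), (array([224., 192.]), 0.49, array([0.496 , 0.0626]))]
top coupon [(array([132., 189.]), 0.98, array([0.5158, 0.3445])), (array([240., 140.]), 0.62, array([0.6676, 0.0171]))]
top bracket [(array([323., 172.]), 0.67, array([ 0.5612, -0.229 ])), (array([226., 190.]), 0.2, array([0.5082, 0.0604]))]
top brush [(array([285., 204.]), 0.89, array([ 0.4691, -0.1139]))]
scene gate [(array([220., 273.]), 0.66, array([0.737 , 0.0613]))]
scene mouth [(array([218., 274.]), 0.94, array([0.7527, 0.0703]))]
scene pull_bar [(array([276., 200.]), 0.64, array([0.5243, 0.0619]))]
scene wheel_top [(array([216., 270.]), 0.9, array([0.7646, 0.0787]))]
scene lockwheel [(array([220., 272.]), 0.31, array([0.7627, 0.0879]))]
scene blade [(array([281., 202.]), 0.75, array([0.5016, 0.0613]))]
scene coupon [(array([390., 288.]), 0.72, array([0.5288, 0.3518]))]
scene bracket [(array([173., 197.]), 0.6, array([ 0.5881, -0.2183]))]
scene brush [(array([234., 187.]), 0.79, array([ 0.4565, -0.1172]))]
```

View pics/t0.png

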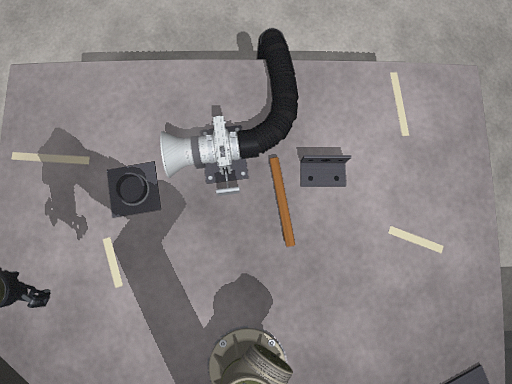

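View pics/s0.png

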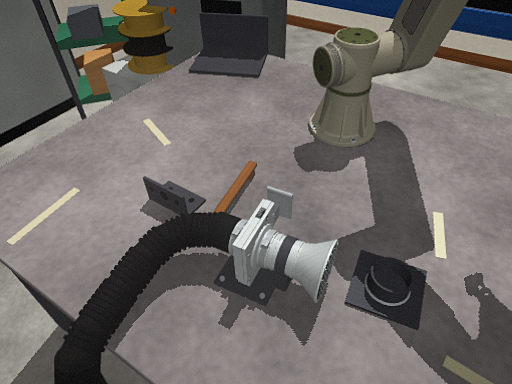

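The top picture shows the gate frame running from about (217,108) to (222,165), with the pull bar at (228,190). The brush is at (282,200), the coupon at (132,190) and the bracket at (323,170).

```bash
python3 - <<'E'
from h import *
np.set_printoptions(precision=4,suppress=True)
im=cv2.imread("pics/t0.png")
cv2.imwrite("pics/tz.png",cv2.resize(im[95:205,170:270],None,fx=5.4,fy=5.4,interpolation=cv2.INTER_CUBIC))
for uv,z in(((217.5,108),.155),((222,166),.155),((217,192),.125),((239,190),.125),((228,190),.125)):print(uv,atz("top",uv,z))
print(env.calibration("wrist"))
E
```

```text
(217.5, 108) [0.72   0.0792 0.155 ]
(222, 166) [0.5566 0.0655 0.155 ]
(217, 192) [0.4909 0.0804 0.125 ]
(239, 190) [0.4962 0.0206 0.125 ]
(228, 190) [0.4963 0.0505 0.125 ]
{'K': array([[280.3412,   0.    , 251.107 ],
       [  0.    , 280.3412, 189.6579],
       [  0.    ,   0.    ,   1.    ]]), 'distortion': array([0.0112, 0.    , 0.    , 0.    , 0.    ]), 'tool_from_camera': array([[ 0.0004, -0.9485, -0.3167,  0.081 ],
       [ 1.    ,  0.0006, -0.0004,  0.0002],
       [ 0.0006, -0.3167,  0.9485, -0.1255],
       [ 0.    ,  0.    ,  0.    ,  1.    ]])}
```

View pics/tz.png

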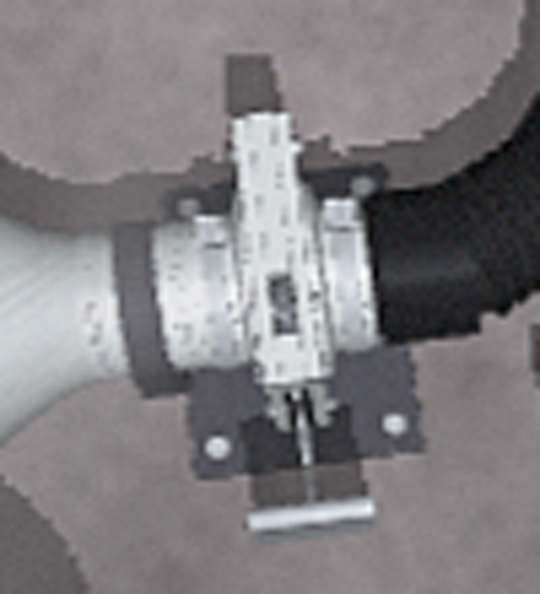

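```bash
python3 - <<'E'
from h import *
f=lambda u,v:(170+(u+.5)/5.4-.5,95+(v+.5)/5.4-.5)
for n,u,v,z in(("far",264,113,.155),("near",292,383,.155),("wheel",284,303,.158),("barL",247,519,.128),("barR",375,508,.128),("bar",311,513,.128)):print(n,atz("top",f(u,v),z))
E
python3 -m pendant '[[0,-0.046,-0.0285,-0.006,0],[0,-0.046,-0.0285,-0.006,0],[0,-0.046,-0.0285,-0.006,0],[0,-0.046,-0.0285,-0.006,0],[0,-0.046,-0.0285,-0.006,0],[0,-0.046,-0.0285,-0.006,0],[0,-0.046,-0.0285,-0.006,0],[0,-0.046,-0.0285,-0.006,0]]' 60
python3 -m pendant '[[0,-0.046,-0.0285,0,0],[0,-0.046,-0.0285,0,0],[0,0,0,0,0.18],[0,0,0,0,0.18],[0,0,0,0,0.18],[0,0,0,0,0.18],[0,0,0,0,0.18],[0,0,0,0,0.18]]'
python3 -m pendant '[[0,0,0,0,0.14],[0,0,0,0,0]]'
```

```text
far [0.69821316 0.07624545 0.155     ]
near [0.55788276 0.06108562 0.155     ]
wheel [0.59790881 0.06514867 0.158     ]
barL [0.49403846 0.08471097 0.128     ]
barR [0.49936826 0.02045835 0.128     ]
bar [0.49695795 0.05259975 0.128     ]
clock: 2.0
tcp_pos: [0.4832, 0.1504, 0.2968]
orientation: [0.0, 0.223, 0.975, 0.0]
wrist_force: [1.3, 0.1, 0.7]
finger_gap: 0.0421
grip_force: 0.0
clock: 3.0
tcp_pos: [0.5404, 0.0606, 0.2963]
orientation: [0.0, 0.695, 0.719, 0.0]
wrist_force: [0.3, -0.6, -1.0]
finger_gap: 0.0428
grip_force: 0.0
clock: 3.25
tcp_pos: [0.5404, 0.0607, 0.2963]
orientation: [-0.0, 0.741, 0.671, 0.0]
wrist_force: [0.5, 0.3, -0.4]
finger_gap: 0.0429
grip_force: 0.0
```

```bash
python3 -m pendant '[[0,0,0,0,-0.1],[0,0,0,0,-0.1],[0,0,0,0,0],[0,0,0,0,0]]'; python3 - <<'E'
from h import *
print(toolT())
save("wrist","w0")
for l in("pull_bar","wheel_top","mouth","lockwheel"):
  r=env.recognise("wrist",l);print(l,[(np.round(x["centre"]),round(x["score"],2)) for x in r[:2]])
im=cv2.imread("pics/w0.png");cv2.imwrite("pics/w0b.png",cv2.resize(im,(800,600),interpolation=cv2.INTER_CUBIC))
E
```

```text
clock: 3.75
tcp_pos: [0.5404, 0.0606, 0.2963]
orientation: [0.0, 0.671, 0.741, 0.0]
wrist_force: [0.9, 0.3, 0.1]
finger_gap: 0.0429
grip_force: 0.0
[[-9.93110607e-02  9.95056435e-01  6.72915558e-05  5.40415513e-01]
 [ 9.95056435e-01  9.93110558e-02  7.27732328e-05  6.06343820e-02]
 [ 6.57306781e-05  7.41860826e-05 -9.99999995e-01  2.96301796e-01]
 [ 0.00000000e+00  0.00000000e+00  0.00000000e+00  1.00000000e+00]]
pull_bar [(array([219., 169.]), 0.65)]
wheel_top [(array([339., 165.]), 0.72), (array([223., 251.]), 0.72)]
mouth [(array([339., 165.]), 0.61)]
lockwheel [(array([308., 182.]), 0.73)]
```

View pics/w0b.png

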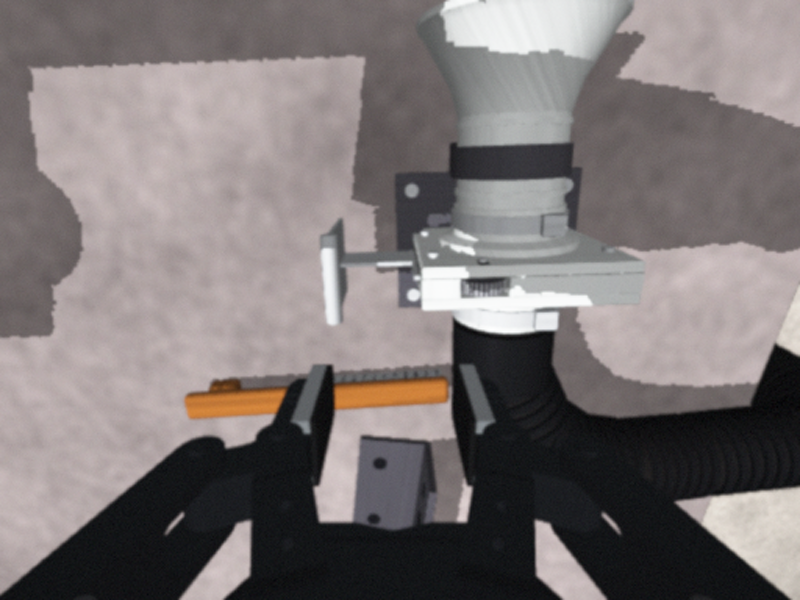

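The wrist picture (800 px scale) shows the pull bar from (331,238) to (333,323), the frame top from x = 421 to 640 between rows 265 and 306, and the wheel in its slot at (487,287).

```bash
python3 - <<'E'
from h import *
np.set_printoptions(precision=4,suppress=True)
f=lambda u,v:((u+.5)*.64-.5,(v+.5)*.64-.5)
T=toolT()
P={}
for n,u,v,z in(("f1",421,268,.155),("f2",421,309,.155),("b1",640,262,.155),("b2",640,303,.155),("wheel",486,287,.159),("slotL",461,287,.155),("slotR",511,287,.155),("barA",331,238,.129),("barB",333,323,.129)):
  p=atz("wrist",f(u,v),z);P[n]=p;print(n,p,"tool",(T[:3,:3].T@(p-T[:3,3])))
x=(P["b1"]+P["b2"]-P["f1"]-P["f2"])/2;print(np.linalg.norm(x),np.degrees(np.arctan2(x[1],x[0])))
bar=(P["barA"]+P["barB"])/2;F=(P["f1"]+P["f2"])/2;d=x/np.linalg.norm(x);print("bar",bar,"to face",(F-bar)@d,"wheel behind",(P["wheel"]-F)@d)
E
```

```text
f1 [0.5575 0.0736 0.155 ] tool [0.0111 0.0182 0.1413]
f2 [0.5608 0.0463 0.155 ] tool [-0.0163  0.0188  0.1413]
b1 [0.6928 0.091  0.155 ] tool [0.015  0.1547 0.1413]
b2 [0.7004 0.0645 0.155 ] tool [-0.0121  0.1595  0.1413]
wheel [0.5992 0.0664 0.159 ] tool [-0.0001  0.059   0.1373]
slotL [0.5843 0.0637 0.155 ] tool [-0.0014  0.044   0.1413]
slotR [0.616  0.0669 0.155 ] tool [-0.0014  0.0758  0.1413]
barA [0.497  0.0816 0.129 ] tool [ 0.0251 -0.0412  0.1673]
barB [0.5018 0.0201 0.129 ] tool [-0.0365 -0.0425  0.1673]
0.1386247692751134 7.381652736274095
bar [0.4994 0.0508 0.129 ] to face 0.060393862486965884 wheel behind 0.04055169536023909
```

```bash
python3 -m pendant '[[0,-0.006,-0.0415,0,0],[0,0,0,0.045,0],[0,0,0,0.045,0],[0,0,0,0.04,0],[0,0,0,0.04,0],[0,0,0,0,0]]' 60; python3 -m pendant '[[-1,0,0,0,0],[-1,0,0,0,0],[-1,0,0,0,0],[-1,0,0,0,0],[-1,0,0,0,0],[-1,0,0,0,0]]' 60
```

```text
clock: 4.75
tcp_pos: [0.4971, 0.0507, 0.1237]
orientation: [-0.003, 0.671, 0.742, -0.002]
wrist_force: [-0.3, -0.2, 0.2]
finger_gap: 0.0427
grip_force: 0.0
clock: 5.5
tcp_pos: [0.4981, 0.0502, 0.1281]
orientation: [-0.0, 0.671, 0.742, -0.001]
wrist_force: [-7.7, -1.1, 6.3]
finger_gap: 0.0098
grip_force: 58.5
```

```bash
python3 -m pendant '[[-1,0,0.001,0,0],[-1,0,0,0,0]]'; python3 -m pendant '[[-1,0,0.001,0,0],[-1,0,0,0,0]]'; python3 -m pendant '[[-1,0,0.001,0,0],[-1,0,0,0,0]]'
```

```text
clock: 5.75
tcp_pos: [0.4981, 0.0502, 0.128]
orientation: [-0.001, 0.671, 0.742, -0.002]
wrist_force: [-10.5, -1.7, 8.2]
finger_gap: 0.0095
grip_force: 58.9
clock: 6.0
tcp_pos: [0.4982, 0.0502, 0.128]
orientation: [-0.001, 0.671, 0.742, -0.003]
wrist_force: [-12.5, -3.0, 11.6]
finger_gap: 0.0098
grip_force: 59.1
clock: 6.25
tcp_pos: [0.4982, 0.0503, 0.128]
orientation: [-0.002, 0.671, 0.742, -0.003]
wrist_force: [-16.1, -3.2, 13.4]
finger_gap: 0.0096
grip_force: 59.4
```

```bash
python3 -m pendant '[[-1,0,0.002,0,0],[-1,0,0,0,0]]'; python3 -m pendant '[[-1,0,0.002,0,0],[-1,0,0,0,0],[-1,0,0,0,0]]'
```

```text
clock: 6.5
tcp_pos: [0.4982, 0.0503, 0.1279]
orientation: [-0.003, 0.671, 0.742, -0.005]
wrist_force: [-21.4, -3.9, 19.0]
finger_gap: 0.0099
grip_force: 60.0
clock: 6.88
tcp_pos: [0.4984, 0.0503, 0.1279]
orientation: [-0.004, 0.671, 0.742, -0.006]
wrist_force: [-27.1, -5.1, 22.7]
finger_gap: 0.0095
grip_force: 60.6
```

```bash
python3 -m pendant '[[-1,0,-0.007,0,0],[-1,0,-0.007,0,0],[-1,0,-0.007,0,0],[-1,0,-0.007,0,0],[-1,0,-0.007,0,0],[-1,0,-0.005,0,0],[-1,0,0,0,0]]'
```

```text
clock: 7.75
tcp_pos: [0.4723, 0.0468, 0.1282]
orientation: [0.004, 0.671, 0.742, 0.004]
wrist_force: [11.2, -0.7, -9.6]
finger_gap: 0.0095
grip_force: 58.6
```

```bash
python3 -m pendant '[[-1,0,-0.005,0,0],[-1,0,-0.005,0,0],[-1,0,-0.0035,0,0],[-1,0,0,0,0]]'
```

```text
clock: 8.25
tcp_pos: [0.4592, 0.0451, 0.1282]
orientation: [0.005, 0.671, 0.742, 0.003]
wrist_force: [11.7, -2.2, -9.6]
finger_gap: 0.0096
grip_force: 58.6
```

```bash
python3 -m pendant '[[-1,0,-0.0005,0,0],[-1,0,0,0,0],[-1,0,0.003,0,0],[-1,0,0,0,0]]'; python3 -m pendant '[[-0.2,0,0,0,0],[-0.2,0,0,0,0],[-0.2,0,0,0,0],[-0.2,0,0,0,0]]'
```

```text
clock: 8.75
tcp_pos: [0.4592, 0.0452, 0.1281]
orientation: [0.003, 0.671, 0.742, 0.001]
wrist_force: [4.3, -3.4, -1.7]
finger_gap: 0.0096
grip_force: 59.7
clock: 9.25
tcp_pos: [0.4558, 0.0463, 0.1263]
orientation: [-0.0, 0.671, 0.742, 0.0]
wrist_force: [-1.3, 0.6, -0.4]
finger_gap: 0.0342
grip_force: 0.0
```

```bash
python3 -m pendant '[[-0.2,0,0,-0.04,0],[-0.2,0,0,-0.045,0],[-0.2,0,0.03,-0.035,0],[-1,0.004,0.05,-0.02,0],[-1,0,0.03,0,0],[-1,0,0,0,0],[-1,0,0,0,0]]'; python3 - <<'E'
from h import *
print(toolT()[:,3])
im=save("wrist","w1")[:,:,::-1]
cv2.imwrite("pics/w1b.png",cv2.resize(im[110:260,120:420],(800,400),interpolation=cv2.INTER_CUBIC))
E
```

```text
clock: 10.12
tcp_pos: [0.5642, 0.0611, 0.2657]
orientation: [-0.001, 0.671, 0.742, -0.001]
wrist_force: [-0.4, -0.3, -0.2]
finger_gap: 0.0
grip_force: 0.0
[0.56415367 0.06114897 0.26565336 1.        ]
```

View pics/w1b.png

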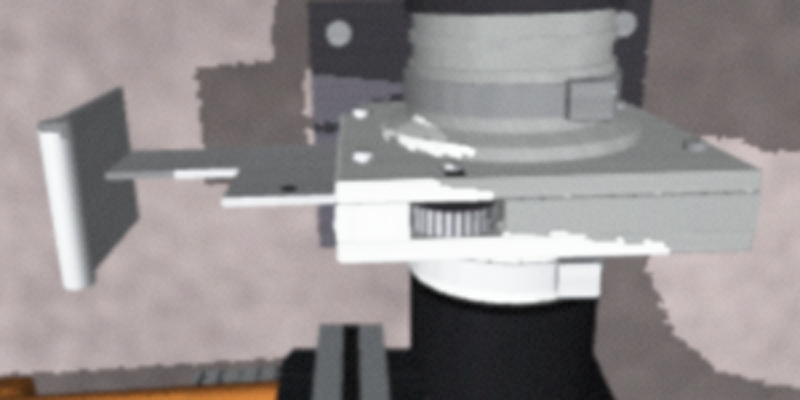

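```bash
python3 - <<'E'
from h import *
np.set_printoptions(precision=4,suppress=True)
f=lambda u,v:(120+(u+.5)*.375-.5,110+(v+.5)*.375-.5)
T=toolT();P={}
for n,u,v,z in(("f1",339,180,.155),("f2",337,262,.155),("b1",757,172,.155),("b2",753,247,.155),("wheel",454,220,.161),("slotL",412,220,.155),("slotR",502,220,.155),("barA",52,128,.130),("barB",77,287,.130)):
  p=atz("wrist",f(u,v),z);P[n]=p;print(n,p,"tool",(T[:3,:3].T@(p-T[:3,3])))
x=(P["b1"]+P["b2"]-P["f1"]-P["f2"])/2;print(np.linalg.norm(x),np.degrees(np.arctan2(x[1],x[0])))
bar=(P["barA"]+P["barB"])/2;F=(P["f1"]+P["f2"])/2;d=x/np.linalg.norm(x);print("bar",bar,"to face",(F-bar)@d,"wheel behind",(P["wheel"]-F)@d)
E
```

```text
f1 [0.559  0.0746 0.155 ] tool [ 0.0138 -0.0034  0.1109]
f2 [0.5611 0.0456 0.155 ] tool [-0.0152 -0.0042  0.1109]
b1 [0.6944 0.0909 0.155 ] tool [0.0166 0.133  0.1107]
b2 [0.7002 0.0652 0.155 ] tool [-0.0096  0.1361  0.1107]
wheel [0.5975 0.0666 0.161 ] tool [0.002  0.0341 0.1048]
slotL [0.5846 0.0632 0.155 ] tool [-0.0001  0.021   0.1109]
slotR [0.6145 0.0662 0.155 ] tool [-0.      0.0511  0.1108]
barA [0.4562 0.0762 0.13  ] tool [ 0.0257 -0.1055  0.1361]
barB [0.4641 0.0152 0.13  ] tool [-0.0358 -0.1037  0.1361]
0.13838994682353115 7.476639287973543
bar [0.4601 0.0457 0.13  ] to face 0.1009590297159405 wheel behind 0.03798822223978187
```

```bash
python3 -m pendant '[[-1,0,0.0275,0,0],[-1,0,0,0.04,0],[-1,0,0,0.037,0],[-1,0,0,0,0],[-1,0,0,0,0]]'; for i in 1; do python3 -m pendant '[[-1,0,0,0.003,0],[-1,0,0,0.002,0],[-1,0,0,0,0]]';done; python3 -m pendant '[[-1,0,0,0.002,0],[-1,0,0,0,0]]'
```

```text
clock: 10.8
tcp_pos: [0.5924, 0.0638, 0.1909]
orientation: [0.001, 0.671, 0.742, 0.0]
wrist_force: [-0.5, -0.6, -0.3]
finger_gap: -0.0001
grip_force: 0.0
clock: 11.18
tcp_pos: [0.5925, 0.0639, 0.1847]
orientation: [0.0, 0.671, 0.742, 0.0]
wrist_force: [0.3, -0.2, 0.7]
finger_gap: -0.0001
grip_force: 0.0
clock: 11.42
tcp_pos: [0.5923, 0.0638, 0.1821]
orientation: [-0.0, 0.671, 0.742, -0.0]
wrist_force: [0.4, -0.1, -0.5]
finger_gap: -0.0002
grip_force: 0.0
```

```bash
python3 -m pendant '[[-1,0,0,0.001,0],[-1,0,0,0,0]]'|egrep 'tcp|wr'; python3 -m pendant '[[-1,0,0,0.001,0],[-1,0,0,0,0]]'|egrep 'tcp|wr';python3 -m pendant '[[-1,0,0,0.001,0],[-1,0,0,0,0]]'|egrep 'tcp|wr'
```

```text
tcp_pos: [0.5923, 0.0638, 0.1812]
wrist_force: [-0.3, 0.3, 0.0]
tcp_pos: [0.5923, 0.0638, 0.1802]
wrist_force: [0.8, 0.5, 0.0]
tcp_pos: [0.5923, 0.0639, 0.1792]
wrist_force: [0.4, 0.3, -0.2]
```

```bash
python3 -m pendant '[[-1,0,0,0.001,0],[-1,0,0,0,0]]'|egrep 'tcp|wr'; python3 -m pendant '[[-1,0,0,0.001,0],[-1,0,0,0,0]]'|egrep 'tcp|wr';python3 -m pendant '[[-1,0,0,0.001,0],[-1,0,0,0,0]]'|egrep 'tcp|wr'
```

```text
tcp_pos: [0.5923, 0.0639, 0.1782]
wrist_force: [-0.3, 1.0, 0.1]
tcp_pos: [0.5923, 0.0638, 0.1772]
wrist_force: [0.5, 0.1, 0.1]
tcp_pos: [0.5924, 0.0639, 0.1764]
wrist_force: [-0.5, 0.8, 0.8]
```

```bash
python3 -m pendant '[[-1,0,0,0.001,0],[-1,0,0,0,0]]'|egrep 'tcp|wr'; python3 -m pendant '[[-1,0,0,0.001,0],[-1,0,0,0,0]]'|egrep 'tcp|wr'
```

```text
tcp_pos: [0.5925, 0.0638, 0.1761]
wrist_force: [-2.5, -0.4, 4.9]
tcp_pos: [0.5926, 0.0639, 0.176]
wrist_force: [-2.9, 0.1, 9.2]
```

```bash
python3 -m pendant '[[-1,0,0.002,0.0005,0],[-1,0,0.002,0,0],[-1,0,0,0,0]]'|egrep 'tcp|wr'; python3 -m pendant '[[-1,0,0.002,0.0003,0],[-1,0,0.002,0,0]]'|egrep 'tcp|wr';  python3 -m pendant '[[-1,0,0.002,0,0],[-1,0,0.002,0,0]]'|egrep 'tcp|wr'
```

```text
tcp_pos: [0.597, 0.0644, 0.1761]
wrist_force: [-3.0, 0.9, 11.1]
tcp_pos: [0.6009, 0.0649, 0.1761]
wrist_force: [-3.4, 1.6, 13.1]
tcp_pos: [0.6049, 0.0654, 0.176]
wrist_force: [-3.8, 1.8, 11.7]
```

```bash
python3 -m pendant '[[-1,0,0.002,0,0],[-1,0,0.002,0,0]]'|egrep 'tcp|wr'; python3 -m pendant '[[-1,0,0.002,0,0],[-1,0,0.001,0,0]]'|egrep 'tcp|wr'
```

```text
tcp_pos: [0.609, 0.0659, 0.1755]
wrist_force: [-1.8, 1.3, 6.5]
tcp_pos: [0.6117, 0.066, 0.1746]
wrist_force: [0.1, 0.7, 3.6]
```

```bash
python3 -m pendant '[[-1,0,0,-0.008,0],[-1,0,-0.011,-0.002,0],[-1,-0.0005,-0.0105,0,0],[-1,0,0,0,0],[-1,0,0,0.006,0],[-1,0,0,0.002,0],[-1,0,0,0.001,0],[-1,0,0,0.001,0]]'|egrep 'tcp|wr';python3 -m pendant '[[-1,0,0,0.0005,0],[-1,0,0,0,0]]'|egrep 'tcp|wr'
```

```text
tcp_pos: [0.5903, 0.0631, 0.1753]
wrist_force: [-5.4, -1.0, 14.9]
tcp_pos: [0.5903, 0.0631, 0.1753]
wrist_force: [-5.5, -0.5, 14.4]
```

```bash
python3 -m pendant '[[-1,0,0.002,0,0],[-1,0,0.002,0,0]]'|egrep 'tcp|wr'; python3 -m pendant '[[-1,0,0.002,0,0],[-1,0,0.002,0,0]]'|egrep 'tcp|wr'; python3 -m pendant '[[-1,0,0.002,0,0],[-1,0,0.002,0,0]]'|egrep 'tcp|wr';  python3 -m pendant '[[-1,0,0.002,0,0],[-1,0,0.002,0,0]]'|egrep 'tcp|wr'
```

```text
tcp_pos: [0.5944, 0.0636, 0.1759]
wrist_force: [-3.5, 0.4, 16.8]
tcp_pos: [0.5988, 0.0641, 0.176]
wrist_force: [-4.3, 1.2, 15.9]
tcp_pos: [0.6026, 0.0645, 0.176]
wrist_force: [-6.1, 1.3, 17.0]
tcp_pos: [0.6067, 0.065, 0.1757]
wrist_force: [-3.7, 0.0, 13.8]
```

```bash
python3 -m pendant '[[-1,0,0,-0.008,0],[-1,0,-0.008,-0.002,0],[-1,0,-0.007,0,0],[-1,0,0,0,0],[-1,0,0,0.006,0],[-1,0,0,0.002,0],[-1,0,0,0.002,0],[-1,0,0,0,0]]'|egrep 'tcp|wr';python3 -m pendant '[[-1,0,0.002,0,0],[-1,0,0.002,0,0]]'|egrep 'tcp|wr'; python3 -m pendant '[[-1,0,0.002,0,0],[-1,0,0.002,0,0]]'|egrep 'tcp|wr'; python3 -m pendant '[[-1,0,0.002,0,0],[-1,0,0.002,0,0]]'|egrep 'tcp|wr'
```

```text
tcp_pos: [0.5912, 0.0632, 0.1755]
wrist_force: [-5.7, -0.8, 15.8]
tcp_pos: [0.5947, 0.0636, 0.1758]
wrist_force: [-11.0, -0.4, 19.2]
tcp_pos: [0.5953, 0.0637, 0.1756]
wrist_force: [-20.4, -2.2, 26.5]
tcp_pos: [0.6005, 0.0642, 0.1759]
wrist_force: [-10.3, -1.2, 21.6]
```

The wheel resists at 20 N with the finger slipping over it, so it has reached its stop. I'll lift off and check.

```bash
python3 -m pendant '[[-1,0,0,-0.004,0],[-1,0,0,-0.03,0],[-1,0,-0.015,-0.03,0],[-1,0,-0.02,-0.03,0],[-1,0,0,0,0],[-1,0,0,0,0]]'; python3 - <<'E'
from h import *
print(toolT()[:,3])
im=save("wrist","w2")[:,:,::-1]
cv2.imwrite("pics/w2b.png",cv2.resize(im[110:260,120:420],(800,400),interpolation=cv2.INTER_CUBIC))
E
```

```text
clock: 19.55
tcp_pos: [0.5683, 0.0609, 0.266]
orientation: [-0.0, 0.671, 0.742, -0.0]
wrist_force: [0.5, -0.1, 0.2]
finger_gap: -0.0002
grip_force: 0.0
[0.56826051 0.06089117 0.26602058 1.        ]
```

View pics/w2b.png

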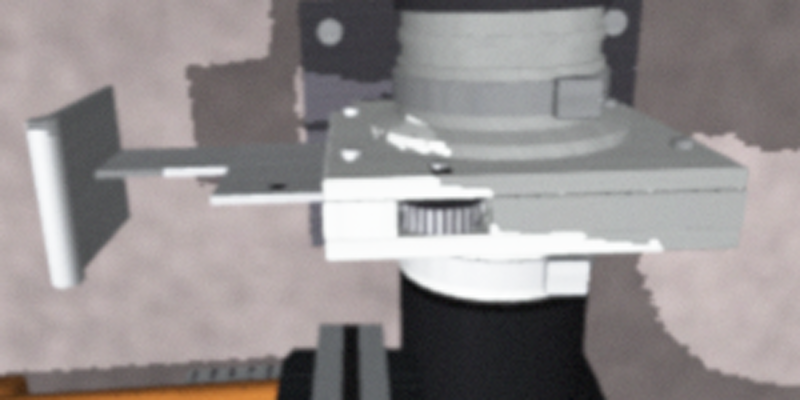

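The blade hasn't moved: the dot is at (277,186), still about 49 px in front of the frame face at x = 326. The wheel sits in its slot at (440,218) and the tool is clear of everything.

```bash
python3 -c "
from workcell import env
print(env.hand_in())"
```

```text
the job is handed in; nothing more can be done
None
```

I handed the job in with the gate about 39.5 mm out (measured from the shut stop) and let go; the thumbwheel felt like it reached its stop after three strokes, the bystanders were left alone, and no verdict came back. The last stroke peaked at about 33 N on the wheel in the readings I took, close to the 35 N limit.

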